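# Put the bottle roller into third gear

### The job

Shift the bottle roller into third gear: its lever stands in second, so push it with the fingertips forward into neutral, across to the right, then forward to the end of the third slot, and take the hand away. Push gently from outside without gripping the knob, do not run the lever into first or fourth gear on the way, and leave the things standing around it where they are.

Things in the scene. Friction and masses are not known exactly. Their poses are not given: they have to be found in the camera images.
- roller_mixer: White bottle roller, fixed to the bench: a box 160 mm deep (x), 200 wide (y), 83 high, with the lever in its middle; behind it (own x 80 to 216 mm) two rollers carry an amber bottle, up to 116 mm high. A switch and a lamp on the box are up to 90 mm high. Origin on the bench under the middle of the gear gate; own x = forward (away from the operator), own y = left, z up.
- gate_centre (a point): Middle of the H-shaped gate, on top of its aluminium plate (116 wide, 106 deep), 88 mm above the bench; axes as the roller's. Two slots along own x, 12 mm wide, 17 mm left and right of the middle, end 24 mm ahead of and behind it; a cross channel (neutral) 12 mm wide joins them. First gear = left forward, second = left back, third = right forward, fourth = right back.
- knob (a point): Middle of the lever's black knob, a barrel 32 mm in diameter, 21 mm down and 19 mm up along the lever from this point, red dot on top, on a steel rod of 8 mm diameter through the gate. z axis along the lever. The lever pivots 20 mm above the bench under the gate's middle; this point is 133 mm from the pivot, 143 to 153 mm above the bench.
- gear_side (a joint): Sideways tilt of the lever (rad): 0 upright, positive = right (own -y). About -0.26 in the left slots, +0.26 in the right ones (0.03 of play). It stays where it is left (friction; 1 to 2 N at the knob moves it).
- gear_fore (a joint): Fore-and-aft tilt of the lever (rad): 0 = neutral, positive = forward (own +x); +0.30 at the end of a forward slot, -0.30 of a rear slot. It crosses sideways only within about 0.03 of 0. Stays where it is left (friction; 1 to 2 N at the knob moves it). In the roller's frame, knob x = 133 mm x sin(fore), knob y = -133 mm x cos(fore) x sin(side).
- vial_a: Loose glass vial with a black cap, 23 mm in diameter, 59 mm high, standing at the left of the roller. Origin under its centre.
- vial_b: Loose glass vial with a black cap, 23 mm in diameter, 59 mm high, standing at the right of the roller. Origin under its centre.
- beaker_a: Loose beaker, 61 x 64 x 72 mm high, right of the roller. Origin under its centre.
- beaker_b: Loose beaker, 61 x 64 x 72 mm high, left of the roller. Origin under its centre.
- pen: Loose marker pen, white with a black cap, 136 mm long and 14 mm thick, lying in front of the roller. Origin under its centre.
- bulb: Loose blue pipette filler bulb, 68 x 56 x 56 mm, at the left. Origin under its centre.
- third_slot_end (a point): Where the rod stands at the end of the third slot, on the gate plate's top: 20 mm forward and 17 mm right of the gate's middle. Three red dots lie beyond it (one, two and four black dots beyond the other slots).
- second_slot_end (a point): Where the rod stands at the end of the second slot, on the gate plate's top: 20 mm back and 17 mm left of the gate's middle. Two black dots lie beyond it. The lever starts in this slot, part or all of the way in.

How it is judged (in metres and radians):
On the way, in this order (a step that is already met when the one before it is completed fails the run):
1. the lever is out of second, in neutral on the left (value of joint gear_fore between -0.07 and 0.1 rad and value of joint gear_side below -0.1 rad), for 0.05 s.
2. the lever has crossed neutral to the right (value of joint gear_fore between -0.1 and 0.1 rad and value of joint gear_side above 0.18 rad), for 0.05 s.
At the end, for the whole second after the job is handed in: The lever rests in the third slot: tilted forward by more than 0.25 rad (the slot's end is at 0.30) and right by more than 0.18 rad (value of joint gear_fore above 0.25 rad and value of joint gear_side above 0.18 rad and velocity of joint gear_fore between -0.05 and 0.05 rad/s); the robot touches nothing.
It fails at once if the lever was run into first gear (more than half way) (value of joint gear_fore above 0.15 rad and value of joint gear_side below 0 rad).
It fails at once if the lever was run into fourth gear (more than half way) (value of joint gear_fore below -0.15 rad and value of joint gear_side above 0 rad).
It fails at once if the lever or the machine was gripped or forced (more than 30 N from the fingers) (contact force between the fingers and roller_mixer above 30 N).
It fails at once if a bystander was moved or lifted by more than 15 mm (distance of any of vial_a, vial_b, beaker_a, beaker_b, pen, bulb from where it was at the start of the episode above 0.015 m).
It also fails if it takes over 61 s, if anything falls off the work surface, if the arm or the gripper's body presses on something with over 40 N, if the wrist force passes 120 N, or if a joint passes its speed limit or range.

### The arm

A 7-joint arm with a two-finger parallel gripper is mounted at the origin on a cart in front of the work surface, level with it; the furniture and walls round the work are solid. World frame = base frame: x ahead of the robot, y to its left, z up, the work surface at z = 0. Lengths are in mm, angles in rad, forces in N, time in s.
With the tool pointing down it reaches from about 425 to 875 mm from the base axis. Payload 4.7 kg.
Tool frame: the origin (TCP) lies midway between the tips of the shut fingers; the grasp point (between the pads) lies 19 mm behind it (arm.tcp_to_grasp is the distance from the TCP to the grasp point, in mm); z points along the fingers, y is the direction in which the jaws open and shut (so a half turn about z gives the same grasp; the last joint's range is limited). The gripper opens to 87 mm and grips with 3 to 60 N. Pads are 19 mm wide; open, the fingers measure 117 mm over their backs; the gripper's body (75 mm by 190 mm) begins 51 mm behind the grasp point.
Start: joints at [-1.165, 0.321, -0.07, 1.45, 0.023, 1.371, -0.057], TCP at [248.233, 600.755, 222.587] pointing down, gripper open.
Joint ranges: [-2.86, 2.86], [-0.3, 2.09], [-1.38, 1.24], [0.06, 2.45], [-1.56, 4.7], [0.09, 2.05], [-2.69, 2.69]. Speed limits (rad/s): [2.57, 2.57, 3.14, 3.14, 3.14, 3.14, 3.14].

### API

Orientations are given as a 3x3 rotation matrix whose columns are the frame's x, y, z axes.
In Python, from plant import status, vision, arm gives the robot as it stands.
- The arm moves only by the tool servo_tool, never from a script. Its argument "motion" is a list of rows, each an object of numbers: "tx", "ty", "tz": the shift along the world's x, y, z in m; "ax", "ay", "az": the turn, a rotation vector about the world's x, y, z in rad; "grip": the finger opening in m, from 0 to 0.087. A call has 1 to 12 rows; each row is the pose to reach, as a shift and turn from the pose commanded when the call began; what a row does not reach only later rows make up. A row lasts 1/10 s, in which the tool goes at most 50 mm and 8.59 degrees, less where a joint would pass 70% of its speed; a pose out of reach is approached as far as the arm can. A call with a gripper value outside its range is refused whole. The fingers move at their own pace and stop on an object; "grip_force" is the grip in N (left out, the last holds). Time passes only in rows, so rows that repeat a pose let the fingers close. It gives the time, the measured TCP pose, the force and the opening at its end, in the units of the state.
- status.get_state(): the state, without advancing time (a new reading comes with each control period).
- vision.grab_frame(name): name is "scene" or "top" or "wrist"; returns the picture (420x560x3 uint8, red, green, blue); there is no depth.
- vision.camera_model(name): a dict with "K" (3x3 intrinsics, pixels), "D" ([k1, k2, p1, p2, k3] as OpenCV has them; the pictures are not rectified), "rvec" (rotation vector, rad) and "tvec" (3), from world to camera coordinates, as OpenCV has them; the wrist camera has in their place "mount" (4x4, takes a point from camera to tool coordinates, whose origin is the TCP and whose axes are the flange's). Camera axes: x right, y down, z forward; pixel columns grow to the right and rows downward; lengths in mm; the calibration is good to about 2 mm. A picture is of the moment at which its call begins: read the wrist's pose just before it. camera_model takes no time and is no camera call.
- arm.hand_in(): hands the job in, once; it reports no verdict.
The state is a dict: "clock": time; "qpos": joint angles; "joint_vel": joint speeds; "joint_torque": joint torques, N m; "position": TCP position; "orientation": TCP orientation; "ft_force": force on the tool from outside, world axes, zero at the start; "wrist_torque": the same for the moment, N m; "finger_gap": finger opening in mm.
Only numpy, scipy, OpenCV 4.12 (cv2) and the standard library are available. Lean on these libraries where they do the work, as an engineer would, in place of code of your own. Each camera call takes 0.05 s, during which the arm holds its last target.

## Working session

There is one attempt and no reset: what is moved stays moved. The work goes in short steps, Python scripts to look and compute and a tool call to move; the robot and the scene stay as the last step left them, time stands still between calls to the robot, and variables do not carry over. Pictures are saved under pics/ and viewed, and the job is handed in when it is done.

Besides the shell and the picture viewer there is one more tool, called as a command line: name --argument value ..., lists and objects as JSON in quotes. servo_tool: Moves the arm, as the interface text tells. Its arguments: {"type":"object","properties":{"motion":{"type":"array"},"grip_force":{"type":"number"}},"required":["motion"]}

```bash
ls; mkdir -p pics; python3 - <<'E'
from plant import status, vision, arm
import cv2
s=status.get_state(); print(s['clock'],s['position'],s['orientation'],s['finger_gap'],s['ft_force'])
for n in ['scene','top']:
    im=vision.grab_frame(n); cv2.imwrite(f'pics/{n}0.png',im[:,:,::-1])
    m=vision.camera_model(n); print(n,m)
print(vision.camera_model('wrist'))
E
```

```text
pics
0.0 [248.06199765 600.21813418 221.4844976 ] [[-9.24228234e-01  3.81840028e-01 -6.04159611e-04]
 [ 3.81840488e-01  9.24226553e-01 -1.76671713e-03]
 [-1.16222962e-04 -1.86354245e-03 -9.99998257e-01]] 87.10668915440317 [-0.75374139  0.36482667 -0.3141018 ]
scene {'K': array([[506.40908924,   0.        , 282.56360292],
       [  0.        , 506.40908924, 207.52788715],
       [  0.        ,   0.        ,   1.        ]]), 'D': array([-0.17280703,  0.        ,  0.        ,  0.        ,  0.        ]), 'rvec': array([ 1.94390123, -0.7715679 ,  0.46802187]), 'tvec': array([-328.47012029,  357.91448785,  918.89235772])}
top {'K': array([[449.84576117,   0.        , 287.2403032 ],
       [  0.        , 449.84576117, 203.14133614],
       [  0.        ,   0.        ,   1.        ]]), 'D': array([0.03221532, 0.        , 0.        , 0.        , 0.        ]), 'rvec': array([ 2.13711483, -2.13249336,  0.17805749]), 'tvec': array([ 139.96525849,  597.03107169, 1343.6417413 ])}
{'K': array([[295.51155669,   0.        , 276.07357874],
       [  0.        , 295.51155669, 212.998717  ],
       [  0.        ,   0.        ,   1.        ]]), 'D': array([-0.03455131,  0.        ,  0.        ,  0.        ,  0.        ]), 'mount': array([[-3.22272815e-04, -9.70590915e-01, -2.40734650e-01,
         6.58890492e+01],
       [ 9.99999925e-01, -2.61201656e-04, -2.85595931e-04,
         1.03995535e-01],
       [ 2.14316526e-04, -2.40734724e-01,  9.70590927e-01,
        -1.61397548e+02],
       [ 0.00000000e+00,  0.00000000e+00,  0.00000000e+00,
         1.00000000e+00]])}
```

View pics/scene0.png

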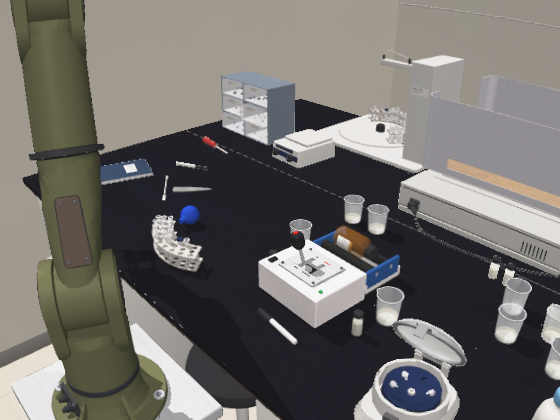

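View pics/top0.png

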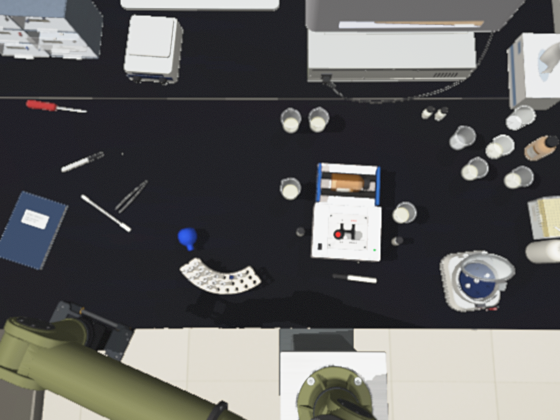

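The top view shows the white roller with its gate near (346,232) and the knob's red dot near (338,234). The pen is near (355,278) and the beakers near (290,188) and (404,213). The vials are near (300,231) and (397,240), and the base is near (335,395). I'll zoom in to get exact positions.

```bash
cat > h.py <<'E'
import numpy as np, cv2
from plant import status, vision, arm
def ray(n,uv):
    m=vision.camera_model(n); R,_=cv2.Rodrigues(m['rvec']); t=np.asarray(m['tvec']).reshape(3)
    p=cv2.undistortPoints(np.array(uv,float).reshape(-1,1,2),m['K'],m['D']).reshape(-1,2)
    d=np.c_[p,np.ones(len(p))]@R
    return -R.T@t,d
def onplane(n,uv,z):
    o,d=ray(n,uv); return o+d*((z-o[2])/d[:,2])[:,None]
def proj(n,P):
    m=vision.camera_model(n)
    return cv2.projectPoints(np.array(P,float).reshape(-1,1,3),m['rvec'],m['tvec'],m['K'],m['D'])[0].reshape(-1,2)
def two(uv1,uv2,a='top',b='scene'):
    o1,d1=ray(a,[uv1]);o2,d2=ray(b,[uv2]);A=[];B=[]
    M=np.zeros((3,3));v=np.zeros(3)
    for o,d in((o1,d1[0]),(o2,d2[0])):
        d=d/np.linalg.norm(d);Q=np.eye(3)-np.outer(d,d);M+=Q;v+=Q@o
    return np.linalg.solve(M,v)
E
python3 - <<'E'
from h import *
a=cv2.imread('pics/top0.png');b=cv2.imread('pics/scene0.png')
cv2.imwrite('pics/topz.png',cv2.resize(a[155:290,275:425],None,fx=5,fy=4.4 and 5,interpolation=cv2.INTER_CUBIC)[:600*2][:675][:600])
cv2.imwrite('pics/scz.png',cv2.resize(b[215:335,250:410],None,fx=5,fy=5,interpolation=cv2.INTER_CUBIC))
for n,im in(('top',a),('scene',b)):
    hsv=cv2.cvtColor(im,cv2.COLOR_BGR2HSV)
    m=(((hsv[...,0]<8)|(hsv[...,0]>172))&(hsv[...,1]>120)&(hsv[...,2]>90)).astype('uint8')
    k,l,st,c=cv2.connectedComponentsWithStats(m)
    for i in range(1,k):
        if 250<c[i][0]<420 and 200<c[i][1]<300: print(n,'red',st[i],c[i])
    if n=='top':
        w=((hsv[...,1]<40)&(hsv[...,2]>150)).astype('uint8')
        w=cv2.morphologyEx(w,cv2.MORPH_CLOSE,np.ones((5,5)))
        k,l,st,c=cv2.connectedComponentsWithStats(w)
        for i in range(1,k):
            if 300<c[i][0]<420 and 190<c[i][1]<290 and st[i][4]>50:
                print(st[i],c[i])
                if st[i][4]>2500:
                    cs,_=cv2.findContours((l==i).astype('uint8'),cv2.RETR_EXTERNAL,cv2.CHAIN_APPROX_NONE)
                    r=cv2.minAreaRect(max(cs,key=len));print(r);bx=cv2.boxPoints(r);print(bx,onplane('top',bx,83))
E
```

```text
top red [335 231   6   7  30] [337.5 234. ]
[ 312  196   69   65 4042] [346.59871351 228.3807521 ]
((346.8996887207031, 227.73828125), (68.64753723144531, 62.4686164855957), 3.6522226333618164)
[[310.656   256.72272]
 [314.63525 194.38098]
 [383.14337 198.75385]
 [379.16412 261.09558]] [[ 430.3907474    71.56939403   83.        ]
 [ 618.25426036   58.25884811   83.        ]
 [ 605.22713324 -148.63496456   83.        ]
 [ 418.19629032 -130.57918938   83.        ]]
[393 202  23  21 355] [404.24788732 212.6       ]
[347 275  30   8 126] [361.50793651 278.6031746 ]
scene red [293 231   6   3  15] [295.33333333 232.06666667]
scene red [327 263   1   1   1] [327. 263.]
scene red [329 264   1   1   1] [329. 264.]
```

View pics/topz.png

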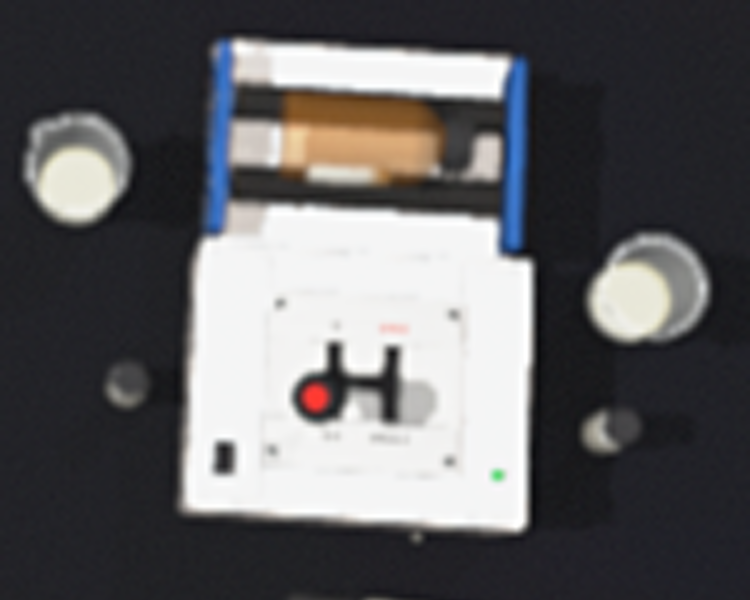

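View pics/scz.png

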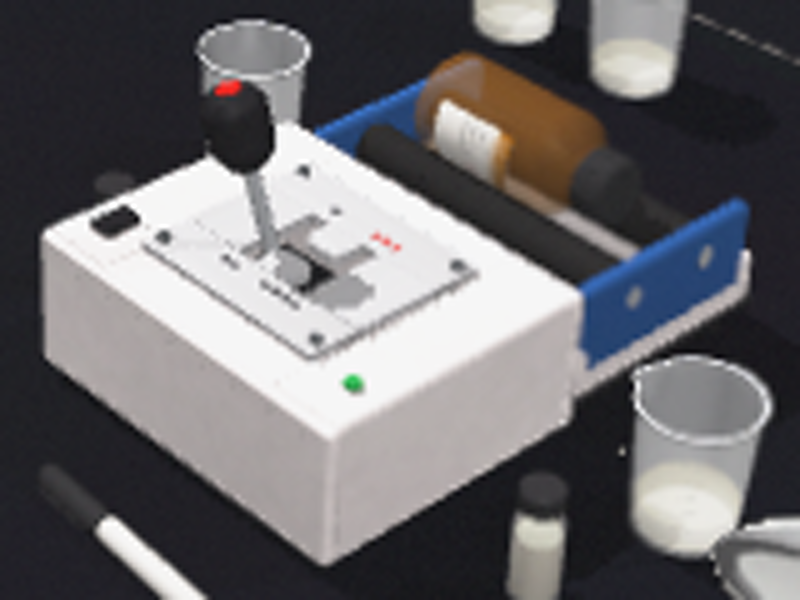

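The zoomed top view shows the plate screws at about (280,303), (453,314), (449,461) and (271,450), the red dot at (315,398), and the knob standing over the second slot. The wrist is clear of everything at the moment.

```bash
python3 - <<'E'
from h import *
f=lambda L,o:[((x+.5)/5-.5+o[0],(y+.5)/5-.5+o[1]) for x,y in L]
T=(275,155);S=(250,215)
s=onplane('top',f([(280,303),(453,314),(449,461),(271,450)],T),88);print('screws top\n',s,s.mean(0))
s2=onplane('scene',f([(303,171),(457,266),(316,339),(163,238)],S),88);print('screws scene\n',s2,s2.mean(0))
for q in (s,s2):
    print('yaw fwd', [np.degrees(np.arctan2(*(v[1::-1]))) for v in (q[0]-q[3],q[1]-q[2])],'left', [np.degrees(np.arctan2(*(v[1::-1]))) for v in(q[0]-q[1],q[3]-q[2])])
c=onplane('top',f([(187,512),(527,530),(533,260),(200,236)],T),83);print('box top\n',c,c.mean(0))
c=onplane('scene',f([(45,235),(328,438),(582,298),(285,125)],S),83);print('box sc\n',c,c.mean(0))
print('reddot',two((337.5,234),(295.33,232.07)))
# slots: 
print('slots',onplane('top',f([(334,343),(393,348),(392,420),(363,381)],T),88))
print('3dots',onplane('top',f([(394,328)],T),88),onplane('scene',f([(386,243)],S),88))
for nm,uv,z in (('beakA/R',f([(655,285)],T),72),('beakB/L',f([(85,160)],T),72),('vialR',f([(622,428)],T),59),('vialL',f([(128,383)],T),59),):
    print(nm,onplane('top',uv,z))
print('pen',onplane('top',[(334,276),(376,280)],10),'bulb',onplane('top',[(188,237)],30))
E
```

```text
screws top
 [[553.94637573  11.24567964  88.        ]
 [547.55191992 -92.11449011  88.        ]
 [459.79710473 -87.36286927  88.        ]
 [465.98519163  17.82413245  88.        ]] [506.820148   -37.60188682  88.        ]
screws scene
 [[553.29850855  10.34124411  88.        ]
 [546.38052696 -93.88654204  88.        ]
 [459.18907806 -88.13102443  88.        ]
 [464.51931144  14.79411581  88.        ]] [505.84685625 -39.22055164  88.        ]
yaw fwd [np.float64(-4.27708200470356), np.float64(-3.0993424489557087)] left [np.float64(86.45986472704426), np.float64(86.63320484298825)]
yaw fwd [np.float64(-2.8713611100949707), np.float64(-3.7766220476359837)] left [np.float64(86.20263818496045), np.float64(87.03544447682042)]
box top
 [[ 429.58538413   67.59573933   83.        ]
 [ 419.6571919  -133.09016783   83.        ]
 [ 581.19179382 -141.99864545   83.        ]
 [ 595.43441918   58.54568282   83.        ]] [506.46719726 -37.23684778  83.        ]
box sc
 [[ 431.0344295    59.62755134   83.        ]
 [ 417.60553137 -135.00761126   83.        ]
 [ 573.86052121 -145.32685335   83.        ]
 [ 583.34430105   51.55242993   83.        ]] [501.46119578 -42.28862083  83.        ]
reddot [ 4.90286894e+02 -1.11133516e-01  1.65016409e+02]
slots [[529.90029051 -20.65784281  88.        ]
 [526.98614065 -55.79775995  88.        ]
 [483.97252109 -54.22850266  88.        ]
 [507.16490487 -37.50241293  88.        ]]
3dots [[539.01936124 -56.6657309   88.        ]] [[536.66460741 -58.91709722  88.        ]]
beakA/R [[ 567.77743199 -217.55621784   72.        ]]
beakB/L [[644.43664143 128.00205694  72.        ]]
vialR [[ 482.12150124 -197.41568846   59.        ]]
vialL [[508.64577049 101.62274408  59.        ]]
pen [[ 374.7540984    -4.14503731   10.        ]
 [ 363.0427863  -133.6793056    10.        ]] bulb [[493.03020264 448.37302426  30.        ]]
```

The gate centre is at about (506.3, -38.2) with a yaw of about -3.5°. The lever tilts by fore ≈ -0.12 and side ≈ -0.25. I'll move to a point high up behind the knob, with the fingers shut.

servo_tool --motion '[{"tx": 0.012, "ty": -0.03, "tz": 0.01, "az": 0.04, "grip": 0}, {"tx": 0.028, "ty": -0.075, "tz": 0.02, "az": 0.08, "grip": 0}, {"tx": 0.044, "ty": -0.12, "tz": 0.03, "az": 0.12, "grip": 0}, {"tx": 0.06, "ty": -0.165, "tz": 0.03, "az": 0.16, "grip": 0}, {"tx": 0.076, "ty": -0.21, "tz": 0.03, "az": 0.2, "grip": 0}, {"tx": 0.092, "ty": -0.255, "tz": 0.03, "az": 0.24, "grip": 0}, {"tx": 0.108, "ty": -0.3, "tz": 0.03, "az": 0.28, "grip": 0}, {"tx": 0.124, "ty": -0.345, "tz": 0.03, "az": 0.3, "grip": 0}, {"tx": 0.14, "ty": -0.39, "tz": 0.03, "az": 0.33, "grip": 0}, {"tx": 0.155, "ty": -0.435, "tz": 0.03, "az": 0.33, "grip": 0}, {"tx": 0.17, "ty": -0.48, "tz": 0.03, "az": 0.33, "grip": 0}, {"tx": 0.18, "ty": -0.52, "tz": 0.03, "az": 0.33, "grip": 0}]'

```text
schema error: expected keys tx, ty, tz, ax, ay, az, grip
```

servo_tool --motion '[{"tx": 0.012, "ty": -0.03, "tz": 0.01, "ax": 0, "ay": 0, "az": 0.04, "grip": 0}, {"tx": 0.028, "ty": -0.075, "tz": 0.02, "ax": 0, "ay": 0, "az": 0.08, "grip": 0}, {"tx": 0.044, "ty": -0.12, "tz": 0.03, "ax": 0, "ay": 0, "az": 0.12, "grip": 0}, {"tx": 0.06, "ty": -0.165, "tz": 0.03, "ax": 0, "ay": 0, "az": 0.16, "grip": 0}, {"tx": 0.076, "ty": -0.21, "tz": 0.03, "ax": 0, "ay": 0, "az": 0.2, "grip": 0}, {"tx": 0.092, "ty": -0.255, "tz": 0.03, "ax": 0, "ay": 0, "az": 0.24, "grip": 0}, {"tx": 0.108, "ty": -0.3, "tz": 0.03, "ax": 0, "ay": 0, "az": 0.28, "grip": 0}, {"tx": 0.124, "ty": -0.345, "tz": 0.03, "ax": 0, "ay": 0, "az": 0.3, "grip": 0}, {"tx": 0.14, "ty": -0.39, "tz": 0.03, "ax": 0, "ay": 0, "az": 0.33, "grip": 0}, {"tx": 0.155, "ty": -0.435, "tz": 0.03, "ax": 0, "ay": 0, "az": 0.33, "grip": 0}, {"tx": 0.17, "ty": -0.48, "tz": 0.03, "ax": 0, "ay": 0, "az": 0.33, "grip": 0}, {"tx": 0.18, "ty": -0.52, "tz": 0.03, "ax": 0, "ay": 0, "az": 0.33, "grip": 0}]'

```text
clock: 1.3
position: [428.6, 78.1, 252.4]
orientation: [[-0.998, 0.063, 0.0], [0.063, 0.998, 0.0], [-0.0, 0.0, -1.0]]
ft_force: [-0.1, 0.4, 0.7]
finger_gap: 2.6
```

servo_tool --motion '[{"tx": 0.006, "ty": -0.035, "tz": 0, "ax": 0, "ay": 0, "az": 0, "grip": 0}, {"tx": 0.012, "ty": -0.07, "tz": 0, "ax": 0, "ay": 0, "az": 0, "grip": 0}, {"tx": 0.014, "ty": -0.08, "tz": -0.01, "ax": 0, "ay": 0, "az": 0, "grip": 0}, {"tx": 0.014, "ty": -0.082, "tz": -0.04, "ax": 0, "ay": 0, "az": 0, "grip": 0}, {"tx": 0.014, "ty": -0.082, "tz": -0.08, "ax": 0, "ay": 0, "az": 0, "grip": 0}, {"tx": 0.014, "ty": -0.082, "tz": -0.11, "ax": 0, "ay": 0, "az": 0, "grip": 0}, {"tx": 0.014, "ty": -0.082, "tz": -0.12, "ax": 0, "ay": 0, "az": 0, "grip": 0}, {"tx": 0.014, "ty": -0.082, "tz": -0.12, "ax": 0, "ay": 0, "az": 0, "grip": 0}]'

```text
clock: 2.1
position: [441.0, -0.9, 131.3]
orientation: [[-0.998, 0.061, -0.003], [0.061, 0.998, -0.001], [0.003, -0.001, -1.0]]
ft_force: [-0.2, -0.3, 0.5]
finger_gap: 0.7
```

```bash
cat > look.py <<'E'
import sys; from h import *
tag=sys.argv[1]
s=status.get_state(); print(s['clock'],s['position'].round(1),s['ft_force'].round(2),s['finger_gap'])
w=vision.grab_frame('wrist')[:,:,::-1]; t=vision.grab_frame('top')[:,:,::-1];c=vision.grab_frame('scene')[:,:,::-1]
t=np.ascontiguousarray(t);c=np.ascontiguousarray(c)
cv2.imwrite(f'pics/{tag}_t.png',t);cv2.imwrite(f'pics/{tag}_c.png',c)
cv2.imwrite(f'pics/{tag}_w.png',w)
z=lambda im,x,y,w,h:cv2.resize(im[y:y+h,x:x+w],(400,300),interpolation=cv2.INTER_CUBIC)
cv2.imwrite(f'pics/{tag}.png',np.vstack([np.hstack([z(t,290,180,120,90),z(c,250,205,140,105)]),np.hstack([z(w,0,0,560,420),z(w,140,105,280,210)])]))
G=np.array([506.3,-38.2]);f=np.array([.998,-.061]);l=np.array([.061,.998])
dots={}
for n,im in(('top',t),('scene',c)):
    hsv=cv2.cvtColor(im,cv2.COLOR_BGR2HSV)
    m=(((hsv[...,0]<8)|(hsv[...,0]>172))&(hsv[...,1]>120)&(hsv[...,2]>90)).astype('uint8')
    k,L,st,ce=cv2.connectedComponentsWithStats(m)
    B=[(st[i][4],ce[i]) for i in range(1,k) if 270<ce[i][0]<380 and 215<ce[i][1]<265 and st[i][4]>=6]
    if B: a,dots[n]=max(B,key=lambda q:q[0]); print(n,a,dots[n].round(1))
def rep(P):
    d=P[:2]-G;x=d@f;y=d@l;fo=np.arcsin(x/152);si=-np.arcsin(y/152/np.cos(fo));print('dot own x,y,z',x.round(1),y.round(1),P[2].round(1),'fore',fo.round(3),'side',si.round(3))
for n in dots:
    zz=166.
    for _ in range(6):
        P=onplane(n,[dots[n]],zz)[0]; d=P[:2]-G; zz=20+np.sqrt(152**2-d@d)
    print(n,end=' '); rep(P)
if len(dots)==2: print('both',end=' '); rep(two(dots['top'],dots['scene']))
E
python3 look.py a
```

```text
2.1 [441.   -0.9 131.3] [-0.24 -0.25  0.52] 0.6942521275230501
```

View pics/a.png

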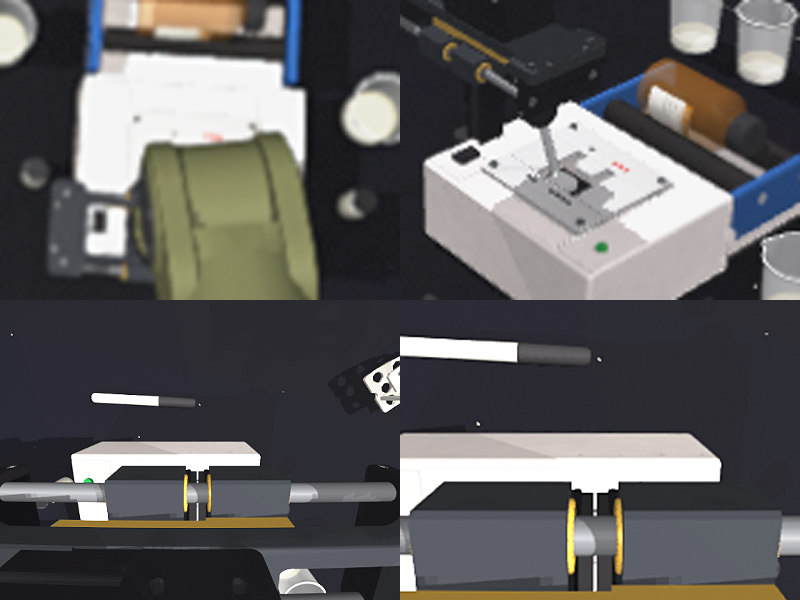

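The gripper now hides the knob from both fixed cameras, and the wrist view is blocked by its own body, so I'll work from the force readings and look again after each push. I'll push gently forward.

servo_tool --motion '[{"tx": 0.008, "ty": 0, "tz": 0, "ax": 0, "ay": 0, "az": 0, "grip": 0}, {"tx": 0.015, "ty": -0.001, "tz": 0, "ax": 0, "ay": 0, "az": 0, "grip": 0}, {"tx": 0.02, "ty": -0.001, "tz": 0, "ax": 0, "ay": 0, "az": 0, "grip": 0}, {"tx": 0.024, "ty": -0.001, "tz": 0, "ax": 0, "ay": 0, "az": 0, "grip": 0}, {"tx": 0.028, "ty": -0.002, "tz": 0, "ax": 0, "ay": 0, "az": 0, "grip": 0}, {"tx": 0.031, "ty": -0.002, "tz": 0, "ax": 0, "ay": 0, "az": 0, "grip": 0}]'

```text
clock: 2.85
position: [473.2, -3.4, 132.4]
orientation: [[-0.998, 0.062, -0.001], [0.062, 0.998, -0.0], [0.001, -0.0, -1.0]]
ft_force: [-2.5, 0.1, 1.1]
finger_gap: 0.3
```

servo_tool --motion '[{"tx": 0.002, "ty": 0, "tz": 0, "ax": 0, "ay": 0, "az": 0, "grip": 0}, {"tx": 0.004, "ty": 0, "tz": 0, "ax": 0, "ay": 0, "az": 0, "grip": 0}]'

```text
clock: 3.05
position: [477.2, -3.4, 132.5]
orientation: [[-0.998, 0.062, -0.0], [0.062, 0.998, -0.0], [0.0, -0.0, -1.0]]
ft_force: [-1.8, -0.3, 0.9]
finger_gap: 0.3
```

servo_tool --motion '[{"tx": 0.002, "ty": 0, "tz": 0, "ax": 0, "ay": 0, "az": 0, "grip": 0}, {"tx": 0.004, "ty": 0, "tz": 0, "ax": 0, "ay": 0, "az": 0, "grip": 0}]'

```text
clock: 3.25
position: [481.3, -3.4, 132.6]
orientation: [[-0.998, 0.062, -0.0], [0.062, 0.998, -0.0], [0.0, -0.0, -1.0]]
ft_force: [-1.3, -0.6, 1.3]
finger_gap: 0.4
```

```bash
python3 look.py b
```

```text
3.25 [481.3  -3.4 132.6] [-1.26 -0.61  1.35] 0.3558680461535009
```

View pics/b.png

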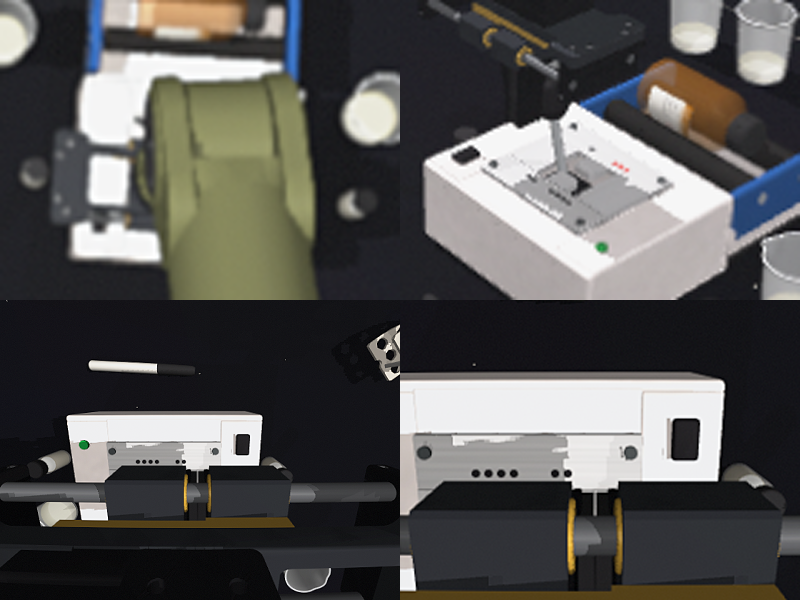

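The force is 1–2.5 N and the rod has moved to about (558,150) in the scene zoom, near the cross channel. I'll back off and step left so I can look.

servo_tool --motion '[{"tx": -0.008, "ty": 0, "tz": 0, "ax": 0, "ay": 0, "az": 0, "grip": 0}, {"tx": -0.014, "ty": 0.005, "tz": 0, "ax": 0, "ay": 0, "az": 0, "grip": 0}, {"tx": -0.014, "ty": 0.035, "tz": 0, "ax": 0, "ay": 0, "az": 0, "grip": 0}, {"tx": -0.014, "ty": 0.075, "tz": 0, "ax": 0, "ay": 0, "az": 0, "grip": 0}, {"tx": -0.014, "ty": 0.11, "tz": 0, "ax": 0, "ay": 0, "az": 0, "grip": 0}, {"tx": -0.014, "ty": 0.12, "tz": 0, "ax": 0, "ay": 0, "az": 0, "grip": 0}]'

```text
clock: 4.0
position: [466.2, 121.6, 132.7]
orientation: [[-0.998, 0.056, 0.0], [0.056, 0.998, 0.002], [-0.0, 0.002, -1.0]]
ft_force: [0.5, 0.8, 0.4]
finger_gap: 0.5
```

```bash
python3 look.py c
```

```text
4.0 [466.2 121.6 132.7] [0.51 0.76 0.36] 0.5452233568322183
top 26 [337.9 227.7]
scene 10 [300.8 229.3]
top dot own x,y,z -1.1 37.2 167.4 fore -0.007 side -0.248
scene dot own x,y,z -3.6 34.5 168.0 fore -0.024 side -0.229
both dot own x,y,z -1.0 37.2 165.8 fore -0.007 side -0.247
```

View pics/c.png

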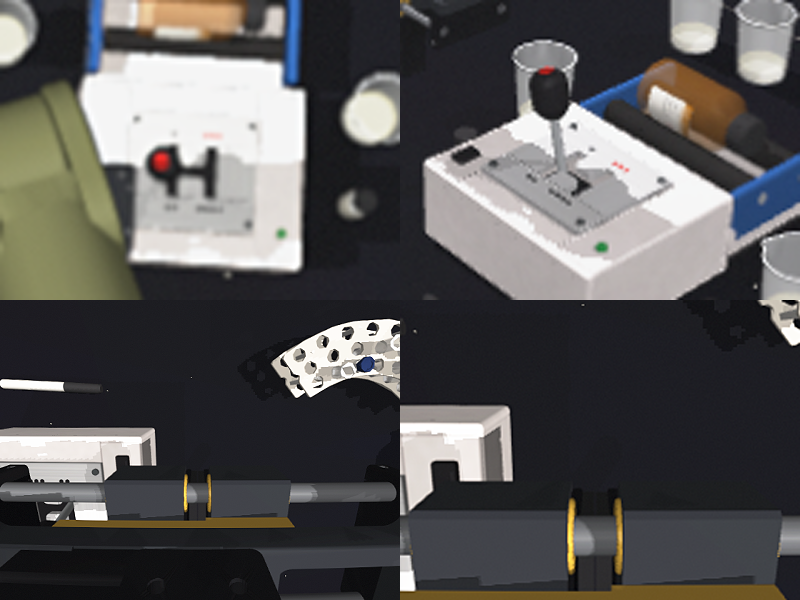

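The lever is at fore ≈ -0.01 and side ≈ -0.25, so it is in neutral on the left. The finger-based estimate of knob x (-1.6 mm) agrees. Next I'll go to the left of the knob, lower, to push right.

servo_tool --motion '[{"tx": 0.02, "ty": 0, "tz": -0.005, "ax": 0, "ay": 0, "az": 0, "grip": 0}, {"tx": 0.04, "ty": -0.01, "tz": -0.01, "ax": 0, "ay": 0, "az": 0, "grip": 0}, {"tx": 0.0445, "ty": -0.035, "tz": -0.014, "ax": 0, "ay": 0, "az": 0, "grip": 0}, {"tx": 0.0445, "ty": -0.055, "tz": -0.0145, "ax": 0, "ay": 0, "az": 0, "grip": 0}, {"tx": 0.0445, "ty": -0.065, "tz": -0.0145, "ax": 0, "ay": 0, "az": 0, "grip": 0}, {"tx": 0.0445, "ty": -0.065, "tz": -0.0145, "ax": 0, "ay": 0, "az": 0, "grip": 0}, {"tx": 0.0445, "ty": -0.065, "tz": -0.0145, "ax": 0, "ay": 0, "az": 0, "grip": 0}]'

```text
clock: 4.85
position: [511.7, 52.1, 118.3]
orientation: [[-0.998, 0.062, 0.0], [0.062, 0.998, 0.001], [-0.0, 0.001, -1.0]]
ft_force: [-0.3, 1.2, -1.0]
finger_gap: 0.5
```

servo_tool --motion '[{"tx": 0, "ty": -0.006, "tz": 0, "ax": 0, "ay": 0, "az": 0, "grip": 0}, {"tx": -0.001, "ty": -0.012, "tz": 0, "ax": 0, "ay": 0, "az": 0, "grip": 0}, {"tx": -0.001, "ty": -0.017, "tz": 0, "ax": 0, "ay": 0, "az": 0, "grip": 0}, {"tx": -0.001, "ty": -0.02, "tz": 0, "ax": 0, "ay": 0, "az": 0, "grip": 0}, {"tx": -0.0015, "ty": -0.024, "tz": 0, "ax": 0, "ay": 0, "az": 0, "grip": 0}, {"tx": -0.0015, "ty": -0.028, "tz": 0, "ax": 0, "ay": 0, "az": 0, "grip": 0}]'

```text
clock: 5.45
position: [510.2, 23.5, 118.1]
orientation: [[-0.998, 0.062, 0.0], [0.062, 0.998, 0.0], [-0.0, 0.0, -1.0]]
ft_force: [0.5, -0.3, -0.8]
finger_gap: 0.4
```

servo_tool --motion '[{"tx": 0, "ty": -0.003, "tz": 0, "ax": 0, "ay": 0, "az": 0, "grip": 0}, {"tx": 0, "ty": -0.006, "tz": 0, "ax": 0, "ay": 0, "az": 0, "grip": 0}]'

```text
clock: 5.65
position: [510.5, 18.4, 118.5]
orientation: [[-0.998, 0.061, 0.001], [0.061, 0.998, 0.001], [-0.001, 0.001, -1.0]]
ft_force: [-1.5, 2.9, 2.1]
finger_gap: 0.7
```

servo_tool --motion '[{"tx": 0, "ty": -0.003, "tz": 0, "ax": 0, "ay": 0, "az": 0, "grip": 0}, {"tx": 0, "ty": -0.006, "tz": 0, "ax": 0, "ay": 0, "az": 0, "grip": 0}]'

```text
clock: 5.85
position: [510.5, 11.9, 118.3]
orientation: [[-0.998, 0.061, 0.001], [0.061, 0.998, 0.0], [-0.001, 0.0, -1.0]]
ft_force: [-0.8, 2.8, 2.0]
finger_gap: 0.4
```

servo_tool --motion '[{"tx": 0, "ty": -0.003, "tz": 0, "ax": 0, "ay": 0, "az": 0, "grip": 0}, {"tx": -0.001, "ty": -0.006, "tz": 0, "ax": 0, "ay": 0, "az": 0, "grip": 0}]'

```text
clock: 6.05
position: [509.6, 5.5, 118.2]
orientation: [[-0.998, 0.062, 0.001], [0.062, 0.998, -0.0], [-0.001, 0.0, -1.0]]
ft_force: [0.1, 1.9, 2.0]
finger_gap: 0.8
```

```bash
python3 look.py d
```

```text
6.05 [509.6   5.5 118.2] [0.11 1.9  1.97] 0.7827124901180897
scene 8 [306.4 231.8]
scene dot own x,y,z -5.0 14.3 171.2 fore -0.033 side -0.095
```

View pics/d.png

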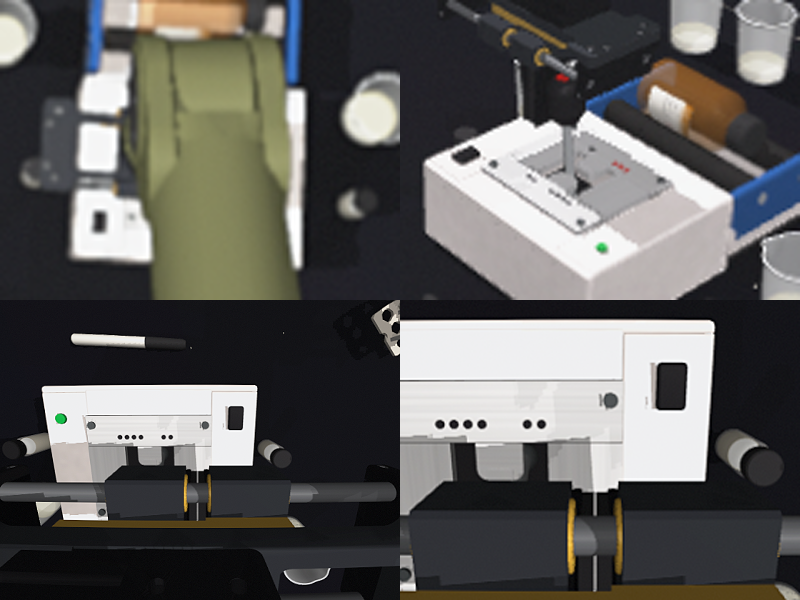

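The lever is crossing along neutral: in the scene zoom the dot is at (563,77) and side ≈ -0.1. The force is 2 N, so I'll keep going.

servo_tool --motion '[{"tx": 0, "ty": -0.004, "tz": 0, "ax": 0, "ay": 0, "az": 0, "grip": 0}, {"tx": -0.0005, "ty": -0.008, "tz": 0, "ax": 0, "ay": 0, "az": 0, "grip": 0}, {"tx": -0.001, "ty": -0.012, "tz": 0, "ax": 0, "ay": 0, "az": 0, "grip": 0}]'

```text
clock: 6.5
position: [508.3, -6.6, 118.1]
orientation: [[-0.998, 0.062, 0.0], [0.062, 0.998, 0.0], [-0.0, 0.0, -1.0]]
ft_force: [0.4, 1.5, 1.5]
finger_gap: 0.7
```

servo_tool --motion '[{"tx": 0, "ty": -0.004, "tz": 0, "ax": 0, "ay": 0, "az": 0, "grip": 0}, {"tx": 0, "ty": -0.008, "tz": 0, "ax": 0, "ay": 0, "az": 0, "grip": 0}, {"tx": -0.001, "ty": -0.012, "tz": 0, "ax": 0, "ay": 0, "az": 0, "grip": 0}]'

```text
clock: 6.8
position: [507.3, -18.7, 118.0]
orientation: [[-0.998, 0.062, 0.0], [0.062, 0.998, -0.0], [-0.0, -0.0, -1.0]]
ft_force: [1.5, 1.4, 2.0]
finger_gap: 0.9
```

servo_tool --motion '[{"tx": 0, "ty": -0.003, "tz": 0, "ax": 0, "ay": 0, "az": 0, "grip": 0}, {"tx": 0, "ty": -0.006, "tz": 0, "ax": 0, "ay": 0, "az": 0, "grip": 0}, {"tx": 0, "ty": -0.008, "tz": 0, "ax": 0, "ay": 0, "az": 0, "grip": 0}]'

```text
clock: 7.1
position: [507.1, -26.6, 118.0]
orientation: [[-0.998, 0.062, -0.0], [0.062, 0.998, -0.0], [0.0, -0.0, -1.0]]
ft_force: [-0.0, 0.8, 1.7]
finger_gap: 0.4
```

```bash
python3 look.py e
```

```text
7.1 [507.1 -26.6 118. ] [-0.02  0.77  1.74] 0.4044634614549014
scene 12 [316.9 238.1]
scene dot own x,y,z -4.8 -19.8 170.6 fore -0.032 side 0.131
```

View pics/e.png

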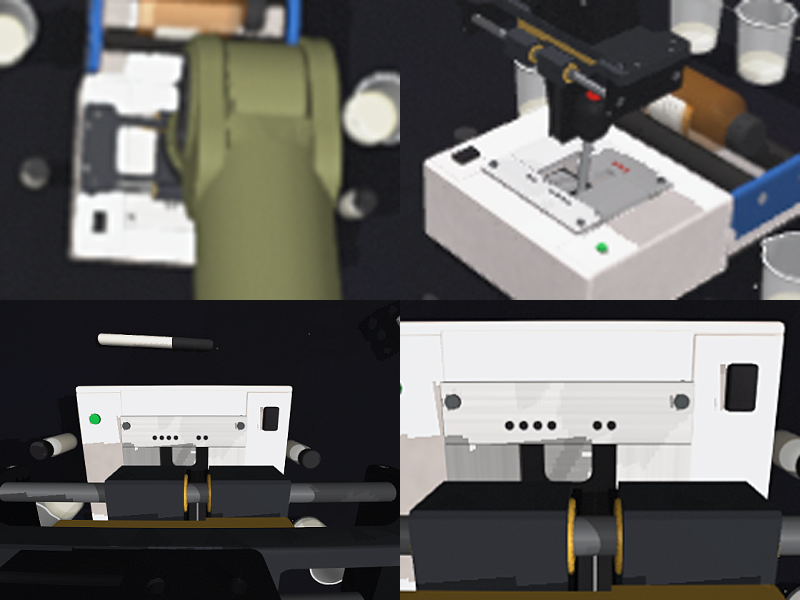

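Side is about 0.12–0.13 and the contact force is low. About 14 mm remains, so I'll use smaller steps.

servo_tool --motion '[{"tx": 0, "ty": -0.003, "tz": 0, "ax": 0, "ay": 0, "az": 0, "grip": 0}, {"tx": 0, "ty": -0.006, "tz": 0, "ax": 0, "ay": 0, "az": 0, "grip": 0}, {"tx": 0, "ty": -0.009, "tz": 0, "ax": 0, "ay": 0, "az": 0, "grip": 0}]'

```text
clock: 7.55
position: [506.8, -35.4, 117.8]
orientation: [[-0.998, 0.062, -0.001], [0.062, 0.998, 0.0], [0.001, 0.0, -1.0]]
ft_force: [-0.8, 1.3, -1.8]
finger_gap: 0.3
```

servo_tool --motion '[{"tx": 0, "ty": -0.0015, "tz": 0, "ax": 0, "ay": 0, "az": 0, "grip": 0}, {"tx": 0, "ty": -0.003, "tz": 0, "ax": 0, "ay": 0, "az": 0, "grip": 0}]'

```text
clock: 7.75
position: [507.1, -38.4, 118.0]
orientation: [[-0.998, 0.062, -0.0], [0.062, 0.998, 0.0], [0.0, 0.0, -1.0]]
ft_force: [-0.7, 1.6, -1.4]
finger_gap: 0.2
```

```bash
python3 look.py g
```

```text
7.75 [507.1 -38.4 118. ] [-0.72  1.57 -1.37] 0.18518879011850017
scene 17 [321.3 240.9]
scene dot own x,y,z -3.3 -32.1 168.5 fore -0.022 side 0.213
```

View pics/g.png

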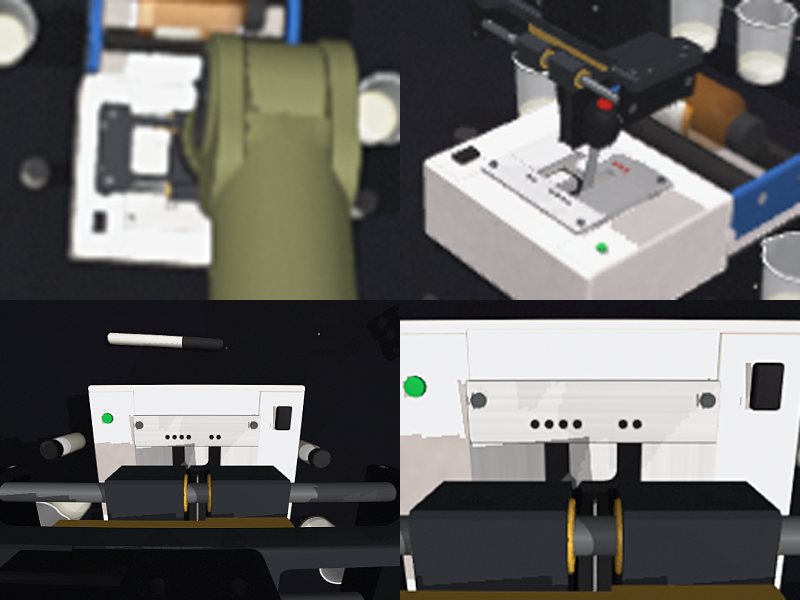

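servo_tool --motion '[{"tx": 0, "ty": -0.0015, "tz": 0, "ax": 0, "ay": 0, "az": 0, "grip": 0}, {"tx": 0, "ty": -0.003, "tz": 0, "ax": 0, "ay": 0, "az": 0, "grip": 0}]'

```text
clock: 8.1
position: [507.2, -41.1, 118.1]
orientation: [[-0.998, 0.061, 0.0], [0.061, 0.998, 0.0], [-0.0, 0.0, -1.0]]
ft_force: [0.0, 1.6, -1.5]
finger_gap: 0.5
```

servo_tool --motion '[{"tx": 0, "ty": -0.001, "tz": 0, "ax": 0, "ay": 0, "az": 0, "grip": 0}, {"tx": 0, "ty": -0.002, "tz": 0, "ax": 0, "ay": 0, "az": 0, "grip": 0}]'

```text
clock: 8.3
position: [507.2, -43.2, 118.0]
orientation: [[-0.998, 0.062, -0.0], [0.062, 0.998, 0.0], [0.0, 0.0, -1.0]]
ft_force: [-0.1, 0.7, 1.1]
finger_gap: 0.7
```

```bash
python3 look.py i
```

```text
8.3 [507.2 -43.2 118. ] [-0.12  0.68  1.12] 0.7140871834706078
scene 18 [323.  242.5]
scene dot own x,y,z -3.4 -37.7 167.2 fore -0.022 side 0.251
```

servo_tool --motion '[{"tx": 0, "ty": -0.001, "tz": 0, "ax": 0, "ay": 0, "az": 0, "grip": 0}, {"tx": 0, "ty": -0.0015, "tz": 0, "ax": 0, "ay": 0, "az": 0, "grip": 0}]'

```text
clock: 8.65
position: [507.2, -44.7, 118.1]
orientation: [[-0.998, 0.062, -0.0], [0.062, 0.998, 0.0], [0.0, 0.0, -1.0]]
ft_force: [-0.4, 1.3, -1.0]
finger_gap: 0.2
```

servo_tool --motion '[{"tx": 0, "ty": 0.01, "tz": 0, "ax": 0, "ay": 0, "az": 0, "grip": 0}, {"tx": -0.005, "ty": 0.035, "tz": 0, "ax": 0, "ay": 0, "az": 0, "grip": 0}, {"tx": -0.025, "ty": 0.07, "tz": 0, "ax": 0, "ay": 0, "az": 0, "grip": 0}, {"tx": -0.05, "ty": 0.11, "tz": 0, "ax": 0, "ay": 0, "az": 0, "grip": 0}, {"tx": -0.055, "ty": 0.14, "tz": 0, "ax": 0, "ay": 0, "az": 0, "grip": 0}, {"tx": -0.055, "ty": 0.15, "tz": 0, "ax": 0, "ay": 0, "az": 0, "grip": 0}]'

```text
clock: 9.25
position: [451.1, 109.3, 118.4]
orientation: [[-0.998, 0.056, 0.001], [0.056, 0.998, 0.002], [-0.0, 0.002, -1.0]]
ft_force: [-0.7, -0.2, 0.6]
finger_gap: 0.5
```

```bash
python3 look.py j
```

```text
9.25 [451.1 109.3 118.4] [-0.68 -0.24  0.59] 0.5364260200185835
top 25 [364.1 229.8]
scene 23 [323.7 242.8]
top dot own x,y,z -2.4 -36.1 167.6 fore -0.016 side 0.24
scene dot own x,y,z -2.6 -39.1 166.9 fore -0.017 side 0.26
both dot own x,y,z -1.5 -37.0 165.3 fore -0.01 side 0.246
```

View pics/j.png

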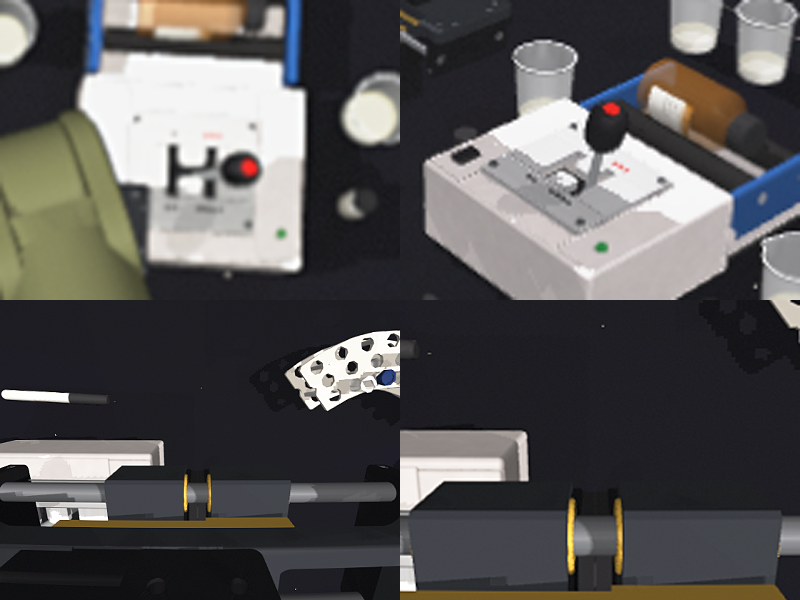

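The dot is at (248,167) in the top zoom: neutral on the right, fore ≈ -0.01 and side ≈ +0.245. I'll go round behind the knob.

servo_tool --motion '[{"tx": 0, "ty": -0.03, "tz": 0, "ax": 0, "ay": 0, "az": 0, "grip": 0}, {"tx": -0.001, "ty": -0.07, "tz": 0, "ax": 0, "ay": 0, "az": 0, "grip": 0}, {"tx": -0.002, "ty": -0.11, "tz": 0, "ax": 0, "ay": 0, "az": 0, "grip": 0}, {"tx": -0.003, "ty": -0.15, "tz": 0, "ax": 0, "ay": 0, "az": 0, "grip": 0}, {"tx": -0.003, "ty": -0.17, "tz": 0, "ax": 0, "ay": 0, "az": 0, "grip": 0}, {"tx": -0.003, "ty": -0.173, "tz": 0, "ax": 0, "ay": 0, "az": 0, "grip": 0}, {"tx": -0.003, "ty": -0.173, "tz": 0, "ax": 0, "ay": 0, "az": 0, "grip": 0}]'

```text
clock: 10.1
position: [449.2, -69.0, 118.1]
orientation: [[-0.998, 0.065, 0.0], [0.065, 0.998, 0.0], [-0.0, 0.0, -1.0]]
ft_force: [0.1, 0.8, 0.4]
finger_gap: 0.3
```

servo_tool --motion '[{"tx": 0.008, "ty": 0, "tz": 0, "ax": 0, "ay": 0, "az": 0, "grip": 0}, {"tx": 0.018, "ty": -0.001, "tz": 0, "ax": 0, "ay": 0, "az": 0, "grip": 0}, {"tx": 0.024, "ty": -0.0015, "tz": 0, "ax": 0, "ay": 0, "az": 0, "grip": 0}, {"tx": 0.028, "ty": -0.0015, "tz": 0, "ax": 0, "ay": 0, "az": 0, "grip": 0}, {"tx": 0.032, "ty": -0.002, "tz": 0, "ax": 0, "ay": 0, "az": 0, "grip": 0}]'

```text
clock: 10.6
position: [481.2, -69.3, 117.8]
orientation: [[-0.998, 0.061, -0.001], [0.061, 0.998, -0.0], [0.001, -0.0, -1.0]]
ft_force: [-2.0, 0.8, 1.1]
finger_gap: 0.1
```

servo_tool --motion '[{"tx": 0.003, "ty": 0, "tz": 0, "ax": 0, "ay": 0, "az": 0, "grip": 0}, {"tx": 0.006, "ty": 0, "tz": 0, "ax": 0, "ay": 0, "az": 0, "grip": 0}]'

```text
clock: 10.8
position: [487.2, -69.8, 118.0]
orientation: [[-0.998, 0.062, -0.001], [0.062, 0.998, 0.0], [0.001, -0.0, -1.0]]
ft_force: [-1.6, 0.3, 0.9]
finger_gap: 0.9
```

servo_tool --motion '[{"tx": 0.003, "ty": 0, "tz": 0, "ax": 0, "ay": 0, "az": 0, "grip": 0}, {"tx": 0.006, "ty": -0.001, "tz": 0, "ax": 0, "ay": 0, "az": 0, "grip": 0}]'

```text
clock: 11.0
position: [493.3, -70.5, 118.1]
orientation: [[-0.998, 0.062, -0.0], [0.062, 0.998, 0.001], [0.0, 0.001, -1.0]]
ft_force: [-1.9, 1.0, 1.1]
finger_gap: 0.5
```

```bash
python3 look.py k
```

```text
11.0 [493.3 -70.5 118.1] [-1.92  1.    1.11] 0.4552767409962584
```

View pics/k.png

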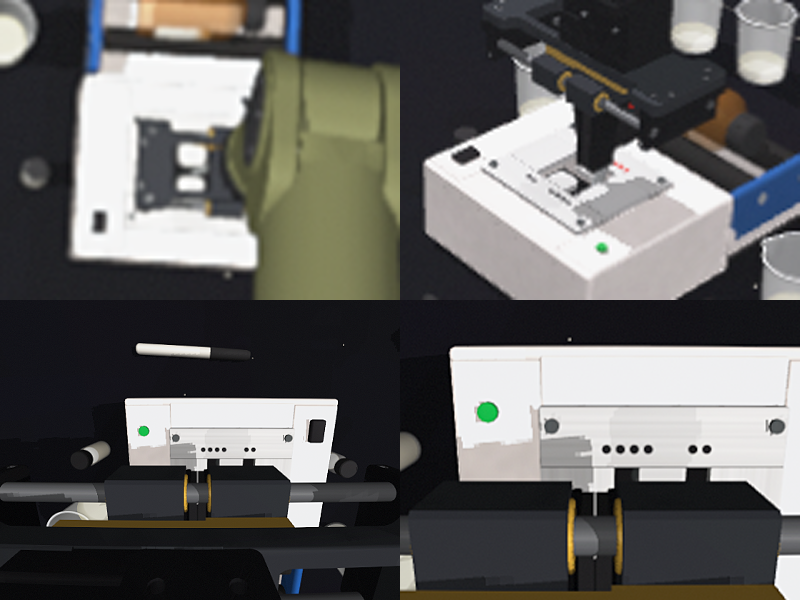

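The force is about 2 N and the lever is moving into the third slot. The TCP is at own x = -11, with about 18 mm to go. I'll use small steps at the end.

servo_tool --motion '[{"tx": 0.003, "ty": 0, "tz": 0, "ax": 0, "ay": 0, "az": 0, "grip": 0}, {"tx": 0.006, "ty": 0, "tz": 0, "ax": 0, "ay": 0, "az": 0, "grip": 0}, {"tx": 0.009, "ty": -0.0005, "tz": 0, "ax": 0, "ay": 0, "az": 0, "grip": 0}]'

```text
clock: 11.45
position: [502.3, -71.1, 118.0]
orientation: [[-0.998, 0.062, -0.0], [0.062, 0.998, 0.0], [0.0, 0.0, -1.0]]
ft_force: [-1.0, 1.2, -0.6]
finger_gap: 0.3
```

servo_tool --motion '[{"tx": 0.002, "ty": 0, "tz": 0, "ax": 0, "ay": 0, "az": 0, "grip": 0}, {"tx": 0.004, "ty": 0, "tz": 0, "ax": 0, "ay": 0, "az": 0, "grip": 0}]'

```text
clock: 11.65
position: [506.2, -71.2, 117.9]
orientation: [[-0.998, 0.062, -0.001], [0.062, 0.998, -0.0], [0.001, -0.0, -1.0]]
ft_force: [-1.3, -0.8, -1.5]
finger_gap: 0.3
```

servo_tool --motion '[{"tx": 0.001, "ty": 0, "tz": 0, "ax": 0, "ay": 0, "az": 0, "grip": 0}, {"tx": 0.002, "ty": 0, "tz": 0, "ax": 0, "ay": 0, "az": 0, "grip": 0}]'

```text
clock: 11.85
position: [508.0, -71.3, 117.8]
orientation: [[-0.998, 0.062, -0.001], [0.062, 0.998, -0.0], [0.001, -0.0, -1.0]]
ft_force: [-1.9, 0.2, -0.9]
finger_gap: 0.5
```

servo_tool --motion '[{"tx": 0.0005, "ty": 0, "tz": 0, "ax": 0, "ay": 0, "az": 0, "grip": 0}, {"tx": 0.001, "ty": 0, "tz": 0, "ax": 0, "ay": 0, "az": 0, "grip": 0}]'

```text
clock: 12.05
position: [509.1, -71.3, 118.0]
orientation: [[-0.998, 0.062, -0.0], [0.062, 0.998, 0.0], [0.0, 0.0, -1.0]]
ft_force: [-2.3, 0.1, -1.5]
finger_gap: 0.5
```

servo_tool --motion '[{"tx": 0.0005, "ty": 0, "tz": 0, "ax": 0, "ay": 0, "az": 0, "grip": 0}, {"tx": 0.001, "ty": 0, "tz": 0, "ax": 0, "ay": 0, "az": 0, "grip": 0}]'

```text
clock: 12.25
position: [510.2, -71.3, 118.1]
orientation: [[-0.998, 0.062, 0.0], [0.062, 0.998, 0.0], [-0.0, 0.0, -1.0]]
ft_force: [-2.2, 0.2, -0.5]
finger_gap: 0.4
```

servo_tool --motion '[{"tx": 0.0005, "ty": 0, "tz": 0, "ax": 0, "ay": 0, "az": 0, "grip": 0}, {"tx": 0.001, "ty": 0, "tz": 0, "ax": 0, "ay": 0, "az": 0, "grip": 0}]'

```text
clock: 12.45
position: [511.2, -71.3, 118.1]
orientation: [[-0.998, 0.062, 0.0], [0.062, 0.998, 0.0], [-0.0, 0.0, -1.0]]
ft_force: [-1.4, -0.6, -1.4]
finger_gap: 0.5
```

The TCP is at own x ≈ 6.9, which puts fore at about 0.285, and there is no force rise yet. I'll take the hand back and look.

servo_tool --motion '[{"tx": -0.006, "ty": 0, "tz": 0, "ax": 0, "ay": 0, "az": 0, "grip": 0}, {"tx": -0.025, "ty": 0.002, "tz": 0, "ax": 0, "ay": 0, "az": 0, "grip": 0}, {"tx": -0.045, "ty": 0.005, "tz": 0, "ax": 0, "ay": 0, "az": 0, "grip": 0}, {"tx": -0.055, "ty": 0.03, "tz": 0, "ax": 0, "ay": 0, "az": 0, "grip": 0}, {"tx": -0.055, "ty": 0.07, "tz": 0, "ax": 0, "ay": 0, "az": 0, "grip": 0}, {"tx": -0.055, "ty": 0.11, "tz": 0.01, "ax": 0, "ay": 0, "az": 0, "grip": 0}, {"tx": -0.055, "ty": 0.15, "tz": 0.02, "ax": 0, "ay": 0, "az": 0, "grip": 0}, {"tx": -0.055, "ty": 0.18, "tz": 0.03, "ax": 0, "ay": 0, "az": 0, "grip": 0}, {"tx": -0.055, "ty": 0.19, "tz": 0.03, "ax": 0, "ay": 0, "az": 0, "grip": 0}, {"tx": -0.055, "ty": 0.19, "tz": 0.03, "ax": 0, "ay": 0, "az": 0, "grip": 0}]'

```text
clock: 13.45
position: [456.4, 119.8, 148.3]
orientation: [[-0.998, 0.059, 0.001], [0.059, 0.998, 0.0], [-0.001, 0.0, -1.0]]
ft_force: [0.6, -0.3, -0.7]
finger_gap: 0.5
```

```bash
python3 look.py m
```

```text
13.45 [456.4 119.8 148.3] [ 0.58 -0.3  -0.68] 0.4729807636610113
top 23 [364. 216.]
scene 15 [336.  238.4]
top dot own x,y,z 37.3 -35.3 163.1 fore 0.248 side 0.242
scene dot own x,y,z 36.2 -38.5 162.5 fore 0.24 side 0.264
both dot own x,y,z 38.0 -36.0 160.6 fore 0.253 side 0.247
```

View pics/m.png

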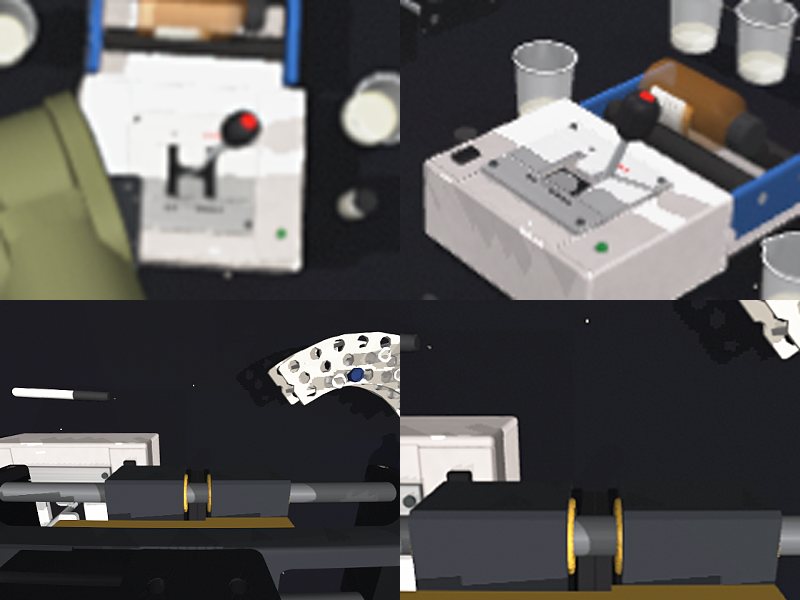

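The measured fore is about 0.25, short of the end: top gives 0.248, scene 0.240 and both together 0.253. My edge geometry overestimated it. I'll go back and push about 4–5 mm further, watching the force.

servo_tool --motion '[{"tx": 0, "ty": -0.03, "tz": 0, "ax": 0, "ay": 0, "az": 0, "grip": 0}, {"tx": 0, "ty": -0.07, "tz": -0.01, "ax": 0, "ay": 0, "az": 0, "grip": 0}, {"tx": 0, "ty": -0.11, "tz": -0.02, "ax": 0, "ay": 0, "az": 0, "grip": 0}, {"tx": 0, "ty": -0.15, "tz": -0.03, "ax": 0, "ay": 0, "az": 0, "grip": 0}, {"tx": 0, "ty": -0.18, "tz": -0.03, "ax": 0, "ay": 0, "az": 0, "grip": 0}, {"tx": 0.01, "ty": -0.19, "tz": -0.03, "ax": 0, "ay": 0, "az": 0, "grip": 0}, {"tx": 0.03, "ty": -0.19, "tz": -0.03, "ax": 0, "ay": 0, "az": 0, "grip": 0}, {"tx": 0.045, "ty": -0.19, "tz": -0.03, "ax": 0, "ay": 0, "az": 0, "grip": 0}, {"tx": 0.052, "ty": -0.19, "tz": -0.03, "ax": 0, "ay": 0, "az": 0, "grip": 0}, {"tx": 0.055, "ty": -0.19, "tz": -0.03, "ax": 0, "ay": 0, "az": 0, "grip": 0}, {"tx": 0.056, "ty": -0.19, "tz": -0.03, "ax": 0, "ay": 0, "az": 0, "grip": 0}]'

```text
clock: 14.7
position: [511.1, -72.1, 117.6]
orientation: [[-0.998, 0.063, -0.002], [0.063, 0.998, -0.0], [0.002, -0.0, -1.0]]
ft_force: [-0.9, -0.9, 0.3]
finger_gap: 0.6
```

servo_tool --motion '[{"tx": 0.0005, "ty": 0, "tz": 0, "ax": 0, "ay": 0, "az": 0, "grip": 0}, {"tx": 0.001, "ty": 0, "tz": 0, "ax": 0, "ay": 0, "az": 0, "grip": 0}]'

```text
clock: 14.9
position: [512.3, -71.4, 117.8]
orientation: [[-0.998, 0.062, -0.001], [0.062, 0.998, 0.0], [0.001, 0.0, -1.0]]
ft_force: [-1.7, -0.6, -0.8]
finger_gap: 0.3
```

servo_tool --motion '[{"tx": 0.0005, "ty": 0, "tz": 0, "ax": 0, "ay": 0, "az": 0, "grip": 0}, {"tx": 0.001, "ty": 0, "tz": 0, "ax": 0, "ay": 0, "az": 0, "grip": 0}]'

```text
clock: 15.1
position: [513.9, -71.1, 118.0]
orientation: [[-0.998, 0.062, -0.0], [0.062, 0.998, 0.0], [0.0, 0.0, -1.0]]
ft_force: [-1.8, -0.3, -0.9]
finger_gap: 0.2
```

servo_tool --motion '[{"tx": 0.0005, "ty": 0, "tz": 0, "ax": 0, "ay": 0, "az": 0, "grip": 0}, {"tx": 0.001, "ty": 0, "tz": 0, "ax": 0, "ay": 0, "az": 0, "grip": 0}]'

```text
clock: 15.3
position: [514.9, -71.1, 117.9]
orientation: [[-0.998, 0.062, -0.001], [0.062, 0.998, 0.0], [0.001, 0.0, -1.0]]
ft_force: [-1.8, -0.5, -1.1]
finger_gap: 0.5
```

servo_tool --motion '[{"tx": 0.0005, "ty": 0, "tz": 0, "ax": 0, "ay": 0, "az": 0, "grip": 0}, {"tx": 0.001, "ty": 0, "tz": 0, "ax": 0, "ay": 0, "az": 0, "grip": 0}]'

```text
clock: 15.5
position: [515.6, -71.2, 117.8]
orientation: [[-0.998, 0.062, -0.002], [0.062, 0.998, 0.0], [0.002, 0.0, -1.0]]
ft_force: [-3.6, 0.7, -0.5]
finger_gap: 0.0
```

servo_tool --motion '[{"tx": 0.0005, "ty": 0, "tz": 0, "ax": 0, "ay": 0, "az": 0, "grip": 0}]'

```text
clock: 15.6
position: [515.9, -71.2, 117.8]
orientation: [[-0.998, 0.062, -0.002], [0.062, 0.998, 0.0], [0.002, 0.0, -1.0]]
ft_force: [-4.7, -0.3, -0.3]
finger_gap: 0.7
```

The force has risen to 4.7 N and the TCP is lagging its target, so the lever is at the slot's end. I'll take the hand away.

servo_tool --motion '[{"tx": -0.006, "ty": 0, "tz": 0, "ax": 0, "ay": 0, "az": 0, "grip": 0}, {"tx": -0.025, "ty": 0.002, "tz": 0, "ax": 0, "ay": 0, "az": 0, "grip": 0}, {"tx": -0.045, "ty": 0.005, "tz": 0, "ax": 0, "ay": 0, "az": 0, "grip": 0}, {"tx": -0.06, "ty": 0.03, "tz": 0, "ax": 0, "ay": 0, "az": 0, "grip": 0}, {"tx": -0.06, "ty": 0.07, "tz": 0, "ax": 0, "ay": 0, "az": 0, "grip": 0}, {"tx": -0.06, "ty": 0.11, "tz": 0.02, "ax": 0, "ay": 0, "az": 0, "grip": 0}, {"tx": -0.06, "ty": 0.15, "tz": 0.04, "ax": 0, "ay": 0, "az": 0, "grip": 0}, {"tx": -0.06, "ty": 0.18, "tz": 0.06, "ax": 0, "ay": 0, "az": 0, "grip": 0}, {"tx": -0.06, "ty": 0.2, "tz": 0.07, "ax": 0, "ay": 0, "az": 0, "grip": 0}, {"tx": -0.06, "ty": 0.21, "tz": 0.08, "ax": 0, "ay": 0, "az": 0, "grip": 0}, {"tx": -0.06, "ty": 0.21, "tz": 0.08, "ax": 0, "ay": 0, "az": 0, "grip": 0}, {"tx": -0.06, "ty": 0.21, "tz": 0.08, "ax": 0, "ay": 0, "az": 0, "grip": 0}]'

```text
clock: 16.8
position: [457.0, 137.6, 198.0]
orientation: [[-0.998, 0.063, 0.001], [0.063, 0.998, -0.0], [-0.001, -0.0, -1.0]]
ft_force: [-0.6, 0.1, -0.0]
finger_gap: 0.3
```

```bash
python3 look.py n
```

```text
16.8 [457.  137.6 198. ] [-0.62  0.11 -0.03] 0.34228674541281096
scene 13 [337.4 237.8]
scene dot own x,y,z 41.7 -37.4 161.3 fore 0.278 side 0.259
```

View pics/n.png

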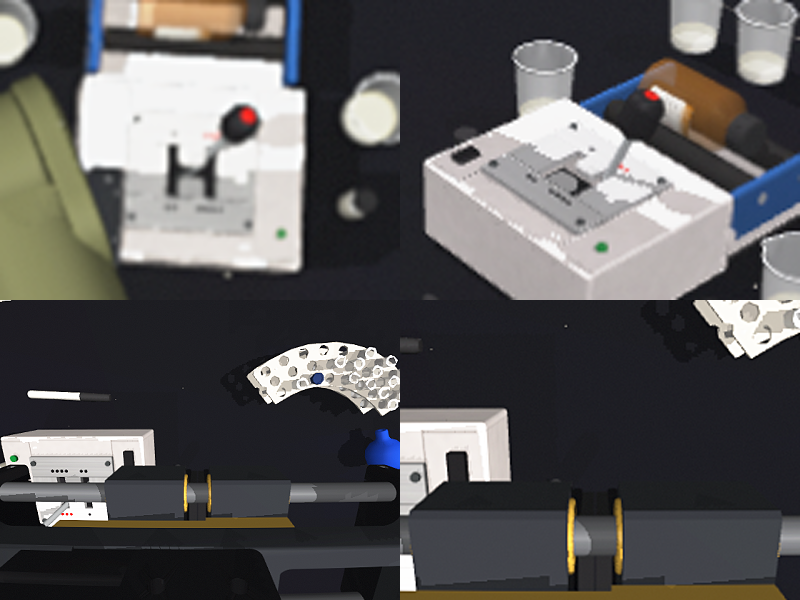

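View pics/n_t.png

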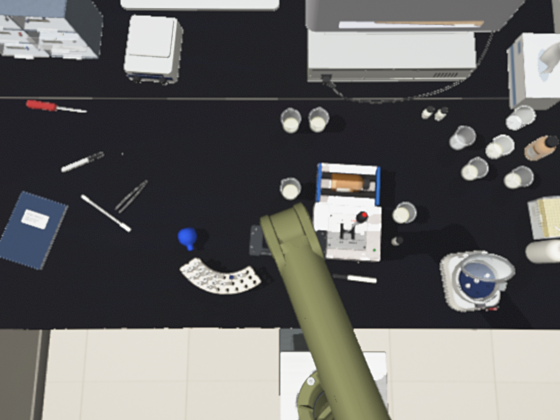

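The dot moved forward about 0.038 rad in the scene view. My row filter cut the dot out of the top view, so I'll recompute it from the saved picture and compare the bystanders' positions.

```bash
python3 - <<'E'
from h import *
im=cv2.imread('pics/n_t.png');im0=cv2.imread('pics/top0.png')
hsv=cv2.cvtColor(im,cv2.COLOR_BGR2HSV)
m=(((hsv[...,0]<8)|(hsv[...,0]>172))&(hsv[...,1]>120)&(hsv[...,2]>90)).astype('uint8');m[:205]=0;m[:,:340]=0;m[230:]=0;m[:,400:]=0
k,L,st,ce=cv2.connectedComponentsWithStats(m);i=1+st[1:,4].argmax();print(st[i],ce[i])
G=np.array([506.3,-38.2]);f=np.array([.998,-.061]);l=np.array([.061,.998]);zz=162.
for _ in range(6):
    P=onplane('top',[ce[i]],zz)[0];d=P[:2]-G;zz=20+np.sqrt(152**2-d@d)
fo=np.arcsin(d@f/152);print('top',d@f,d@l,fo,-np.arcsin(d@l/152/np.cos(fo)))
P=two(ce[i],(337.4,237.8));d=P[:2]-G;print('both',d@f,d@l,P[2],np.arcsin(d@f/152))
D=cv2.absdiff(im,im0).max(2)
for nm,(x,y,w,h) in dict(beakR=(390,200,28,25),beakL=(278,175,25,27),vialR=(388,232,18,16),penR=(345,272,35,14),bulb=(175,225,26,28)).items(): print(nm,D[y:y+h,x:x+w].mean().round(1),(D[y:y+h,x:x+w]>60).sum())
E
```

```text
[362 212   5   6  21] [364.         214.38095238]
top 42.088413675637085 -35.36684173895883 0.2805638111598214 0.24457559381007915
both 42.68091432292695 -35.91336692444345 160.25803980441646 0.28462284380190184
beakR 1.6 0
beakL 1.5 0
vialR 5.5 0
penR 1.5 0
bulb 1.6 0
```

```bash
python3 -c "
from plant import status,arm
s=status.get_state();print(s['clock'],abs(s['joint_vel']).max(),s['ft_force'])
print(arm.hand_in())"
```

```text
16.95 0.007434222286504681 [ 0.35826054  0.33414175 -0.44657575]
the job is handed in; nothing more can be done
None
```

The lever is in third gear and the job is handed in at about 17 s; no verdict was reported. I pushed the knob with the shut fingertips: forward into neutral, across to the right, then forward until the force rose at the end of the slot.

- **Final lever position:** fore measured 0.28 rad in both camera views (0.278 scene, 0.281 top, 0.285 from both together). Side measured 0.24–0.26 rad. The limits are 0.25 and 0.18.
- **One correction:** after the first forward push, fore measured only 0.240–0.253 rad, because my contact geometry predicted about 0.285. I went back and pushed about 5 mm further, until I felt the stop.
- **Forces:** the wrist sensor, read only at the end of each move, was mostly 1–3 N and reached 4.7 N at the stop.
- **Bystanders:** comparing pictures before and after showed no change for the beakers, the right vial, the pen and the bulb. The left vial was hidden under the hand in the last picture, so I could not check it. The fingertips never came below 117 mm there, and it is 59 mm tall.
- **Hand:** it was clear, at z ≈ 198 mm, with no measurable contact force.

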